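# Split the pasta-die stand and put its middle block on the scale with the large die

### The job

I want to weigh the large pasta die together with its stand block. Lift the middle block of the dovetailed wooden stand straight up out from between its two neighbours without shifting them, and set it gently and upright on the glass kitchen scale; then take the larger of the two loose flanged brass dies and seat it, hollow side down as it lies, over the steel spigot on that block until its flange rests flat on the wood. Leave the smaller die where it is.

Things in the scene. Friction and masses are not known exactly. Their poses are not given: they have to be found in the camera images.
- middle_block_centre (a point): Loose middle block (0.19 kg) of a row of three brown wooden blocks on the worktop; point on its axis 31 mm above its underside. Own axes: x along the row, z up. Body 56 mm (x) by 76 mm (y) by 36 mm high. Each x face has a full-height dovetail tongue, 11 mm long, 21 mm wide at root, 34 mm at tip, held with 1.5 mm play in the neighbour's socket, open above: it comes out only straight up, by 36 mm or more.
- middle_block_spigot (a point): Centre of the steel spigot in the middle of the middle block's top, 49 mm above the block's underside: 27 mm in diameter, 26 mm high (from 36 to 62 mm above the underside), tip bevelled by 3 mm. The place to grip the block, fingers closing along the block's y. Axes as the block's.
- far_block: End block on the middle block's +x side, loose, 0.4 kg, 66 mm along the row by 76 by 36 mm high, with a thinner steel spigot, 18 mm in diameter and 26 mm high, on its top. Origin at the centre of its underside, 62.5 mm from the middle block's axis at the start. Stays where it is.
- near_block: End block on the middle block's -x side, mirror image of the far block, loose, 0.4 kg. Origin at the centre of its underside. Stays where it is.
- scale: Flat black glass kitchen scale, does not move, 215 mm along its x by 165 mm along its y. Origin at the centre of its underside; its level top is 19 mm above that.
- large_die_centre (a point): The larger loose brass die (0.2 kg), hollow side down on the worktop; point on its axis 19 mm above its underside. Flange 60 mm in diameter and 6 mm thick at the bottom, hub 40 mm in diameter from there up to 38 mm above the underside (grip it there), and from below a blind bore 30.4 mm in diameter, 30 mm deep. z up.
- small_die_centre (a point): The smaller loose brass die (0.12 kg), of the same shape and height, flange 48 mm and hub 30 mm in diameter, bore 21 mm, too narrow for the middle block's spigot; point on its axis 19 mm above its underside. Stays where it is.
There are look-alikes about, which are no part of the job. What is shaped like the part that bears large_die_centre but purple is not meant.

How it is judged:
By the outcome, as a careful person would: the job done as asked, in the order asked, and still so for the second after the job is handed in, with the robot touching nothing.
It also fails if it takes over 53 s, if anything falls off the work surface, if the arm or the gripper's body presses on something with over 40 N, if the wrist force passes 120 N, or if a joint passes its speed limit or range.

### The arm

A 6-joint arm with a two-finger parallel gripper is mounted at the origin on a cart in front of the work surface, level with it; the furniture and walls round the work are solid. World frame = base frame: x ahead of the robot, y to its left, z up, the work surface at z = 0. Lengths are in m, angles in rad, forces in N, time in s.
With the tool pointing down it reaches from about 0.25 to 0.725 m from the base axis. Payload 9.7 kg.
Tool frame: the origin (TCP) lies on the centre line of the jaws, within the pads' length; the fingertips stand 22 mm ahead of it and the grasp point (between the pads) lies 3 mm ahead of it; z points along the fingers, y is the line along which they close (so a half turn about z gives the same grasp; the last joint's range is limited). The gripper opens to 85 mm and grips with 20 to 120 N. Pads are 22 mm wide; open, the fingers measure 114 mm over their backs; the gripper's body (76 mm by 85 mm) begins 54 mm behind the grasp point. The pads swing forward as they close: fully open they stand 13 mm farther back than shut.
Start: joints at [1.337, 0.087, 0.176, 1.66, 0, 1.571], TCP at [0.127, 0.535, 0.253] pointing down, gripper open.
Joint ranges: [-3.13, 3.13], [-0.85, 1.81], [-1.15, 1.24], [-2.2, 2.28], [-1.44, 1.52], [-3.14, 3.14]. Speed limits (rad/s): [2.22, 2.22, 2.57, 3.14, 3.14, 3.14].

### API

Orientations are given as a 3x3 rotation matrix whose columns are the frame's x, y, z axes.
In Python, from workcell import ctrl gives the robot as it stands.
- The arm moves only by the tool step_arm, never from a script. Its argument "targets" is one flat list of numbers, 4 for each row, row after row: the shift along the world's x, y, z in cm, then the turn about the world's z in rad. A call has 1 to 10 rows; each row shifts and turns the commanded pose from where the row before left it; what a row does not reach is not made up. A row lasts 1/8 s, in which the tool goes at most 62.5 mm and 10.7 degrees, less where a joint would pass 70% of its speed; a pose out of reach is approached as far as the arm can. A call with a gripper value outside its range is refused whole. "hand" is the opening in per cent of the stroke, from 0 (shut) to 100 (fully open), set as the call begins (left out, the last holds). The fingers move at their own pace and stop on an object; "newtons" is the grip in N (left out, the last holds). Time passes only in rows, so rows that do not move let the fingers close. It gives the time, the measured TCP pose, the force, the opening and the grip force at its end, in the units of the state.
- ctrl.get_state(): the state, without advancing time (a new reading comes with each control period).
- ctrl.capture(name): name is "scene" or "top" or "wrist"; returns a dict with "frame" (480x640x3 uint8, red, green, blue), "range_z" (480x640 float32, m along the optical axis (not along the pixel's ray), 0 where there is no reading), "fx", "fy", "cx", "cy" (pixels), "extrinsics" (4x4, takes a point from camera to world coordinates). Camera axes: x right, y down, z forward; pixel columns grow to the right and rows downward; lengths in m; the calibration is good to about 2 mm. The wrist camera is an equidistant fisheye: a pixel r from the principal point sees the ray r / f radians off the axis. A picture is of the moment at which its call begins.
- ctrl.sign_off(): hands the job in; it is judged then, once.
The state is a dict: "clock": time; "joints": joint angles; "dq": joint speeds; "joint_torque": joint torques, N m; "ee_pos": TCP position; "ee_rot": TCP orientation; "wrist_force": force on the tool from outside, world axes, zero at the start; "moment": the same for the moment, N m; "finger_gap": opening from 0.0 (shut) to 1.0 (fully open); "grasp_force": force on a finger pad.
Only numpy, scipy, OpenCV 4.12 (cv2) and the standard library are available. Lean on these libraries where they do the work, as an engineer would, in place of code of your own. Each camera call takes 0.05 s, during which the arm holds its last target. There are 200 camera calls.

## Working session

There is one attempt and no reset: what is moved stays moved. The work goes in short steps, Python scripts to look and compute and a tool call to move; the robot and the scene stay as the last step left them, time stands still between calls to the robot, and variables do not carry over. Pictures are saved under pics/ and viewed, at most 10 in all, crops included, and the job is handed in when it is done.

Besides the shell and the picture viewer there is one more tool, called after "Call:" in YAML: its name, and indented under it one key for each argument. step_arm: Moves the arm, as the interface text tells. Its arguments: {"type":"object","properties":{"targets":{"type":"array"},"hand":{"type":"number"},"newtons":{"type":"number"}},"required":["targets"]}

```bash
mkdir -p pics
cat > h.py <<'E'
import numpy as np, cv2, pickle
from workcell import ctrl
def cap(n,save=None):
    d=ctrl.capture(n)
    if save: cv2.imwrite('pics/'+save,cv2.cvtColor(d['frame'],cv2.COLOR_RGB2BGR)); pickle.dump(d,open('pics/'+save+'.pkl','wb'))
    return d
def cloud(d,wrist=False):
    v,u=np.mgrid[0:480,0:640]; z=d['range_z']
    x=(u-d['cx'])/d['fx'];y=(v-d['cy'])/d['fy']
    if wrist:
        r=np.hypot(x,y)+1e-9; s=np.tan(np.minimum(r,1.5))/r; x=x*s;y=y*s
    P=np.stack([x*z,y*z,z],-1)
    E=np.array(d['extrinsics']); P=P@E[:3,:3].T+E[:3,3]; P[z<=0]=np.nan
    return P
E
python3 - <<'E'
from h import *
s=ctrl.get_state(); print(s)
for n in ('top','scene'):
    d=cap(n,n+'0.png'); print(n,d['fx'],d['cx'],d['cy'],np.round(d['extrinsics'],3).tolist(), (d['range_z']>0).mean())
E
```

```text
{'clock': 0.0, 'joints': array([ 1.33697694e+00,  8.74696943e-02,  1.75161663e-01,  1.65980909e+00,
       -2.34748717e-05,  1.57076416e+00]), 'dq': array([-0.00041253, -0.00055758,  0.00231895,  0.00099494, -0.00076354,
       -0.0001529 ]), 'joint_torque': array([ 4.53139164e-04, -5.20392752e+01,  4.64799607e+01,  1.65140675e-02,
        9.27703627e-05, -1.26964178e-06]), 'ee_pos': array([0.12739315, 0.53484367, 0.25259189]), 'ee_rot': array([[-9.72796020e-01,  2.31663168e-01, -2.83185700e-04],
       [ 2.31663340e-01,  9.72795164e-01, -1.29029594e-03],
       [-2.34323647e-05, -1.32079850e-03, -9.99999127e-01]]), 'wrist_force': array([-0.14969918,  1.35784022, -0.28610302]), 'moment': array([ 0.01532236,  0.00828518, -0.02771651]), 'grasp_force': 0.0, 'finger_gap': 1.0011170606724848}
top 486.9379262382904 323.9424139676507 233.6699316592831 [[0.028, -0.986, 0.161, 0.283], [-1.0, -0.025, 0.017, -0.209], [-0.013, -0.162, -0.987, 1.083], [0.0, 0.0, 0.0, 1.0]] 0.9959016927083333
scene 613.8000997967271 318.2302194288769 242.88594078693103 [[-0.562, -0.536, 0.63, -0.586], [-0.827, 0.384, -0.411, 0.481], [-0.022, -0.752, -0.659, 1.184], [0.0, 0.0, 0.0, 1.0]] 0.9959114583333334
```

View pics/top0.png

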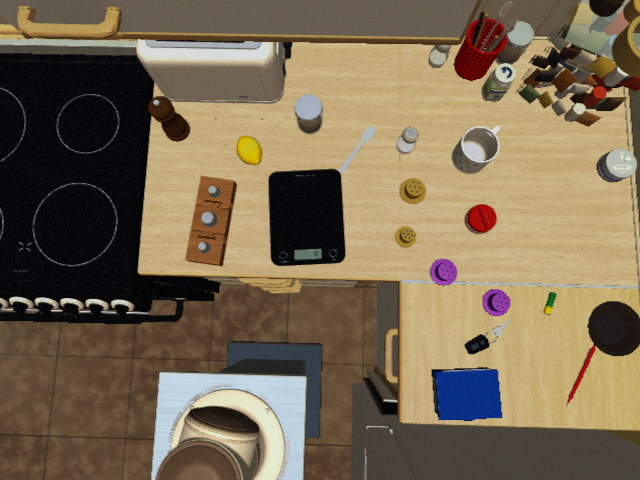

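View pics/scene0.png

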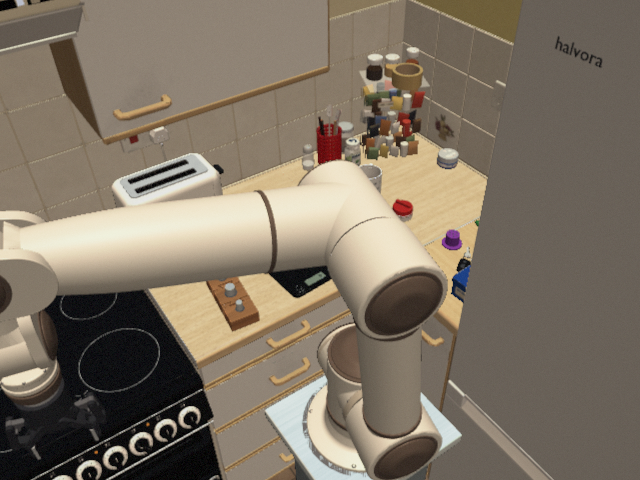

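The top view shows the stand row at (214,192), (209,219) and (204,247), with the middle block at (209,219), and the scale at (307,217). Die candidates are brass (413,190) and (405,237), and purple look-alikes (443,271) and (496,302). The brass one at (413,190) looks larger. I'll measure next and check it in a crop.

```bash
cat > m.py <<'E'
from h import *
d=pickle.load(open('pics/top0.png.pkl','rb')); P=cloud(d); Z=P[...,2]
f=d['frame']
def blob(u0,u1,v0,v1,lo,hi,name):
    m=np.zeros(Z.shape,bool); m[v0:v1,u0:u1]=1; m&=(Z>lo)&(Z<hi)
    n,l,s,c=cv2.connectedComponentsWithStats(m.astype(np.uint8))
    for i in range(1,n):
        if s[i,4]<25: continue
        q=P[l==i]; r=cv2.minAreaRect(q[:,:2].astype(np.float32)*1000)
        (ex,ey),rad=cv2.minEnclosingCircle(q[:,:2].astype(np.float32)*1000)
        print(name,'px',c[i].round(),'n',s[i,4],'mean',q.mean(0).round(4),'rect',np.round(r[0],1),np.round(r[1],1),round(r[2],1),'circ',round(ex,1),round(ey,1),round(rad,1),'z',np.percentile(q[:,2],[5,50,95]).round(4))
blob(180,245,170,270,.025,.045,'wood')
blob(180,245,170,270,.054,.075,'spig')
blob(262,352,160,272,.010,.03,'scale')
blob(380,440,165,255,.003,.012,'flange')
blob(380,440,165,255,.030,.05,'hub')
blob(425,520,250,325,.003,.012,'purpleF')
blob(160,620,100,400,.05,.3,'tall')
print('table z',np.nanmedian(Z[150:160,300:440]), np.nanmedian(Z[255:265,370:395]))
cv2.imwrite('pics/crop0.png',cv2.resize(cv2.cvtColor(f[160:270,180:440],cv2.COLOR_RGB2BGR),None,fx=3,fy=3,interpolation=2))
E
python3 m.py
```

```text
wood px [210. 220.] n 2695 mean [0.4787 0.0616 0.035 ] rect [481.3  63.1] [ 77.4 191.8] 83.7 circ 480.6 62.3 101.2 z [0.0309 0.0351 0.0386]
spig px [212. 189.] n 53 mean [0.542  0.0556 0.0597] rect [542.8  56. ] [14.3 17. ] 55.4 circ 542.7 55.9 8.7 z [0.0548 0.0596 0.0641]
spig px [207. 217.] n 121 mean [0.4801 0.062  0.0604] rect [481.3  62.3] [25.2 25.4] 84.7 circ 480.8 62.7 13.3 z [0.0563 0.0604 0.0636]
spig px [201. 246.] n 54 mean [0.4184 0.0694 0.06  ] rect [418.7  69.5] [15.5 15.1] 0.7 circ 418.6 70.2 8.7 z [0.0567 0.0604 0.0631]
scale px [306. 217.] n 6889 mean [ 0.4948 -0.1481  0.0185] rect [ 497.1 -147.7] [216.4 165.4] 4.4 circ 496.9 -147.7 126.9 z [0.0152 0.0185 0.0218]
flange px [410. 193.] n 190 mean [ 0.5571 -0.382   0.0057] rect [ 561.7 -383.9] [60.2 51.9] 57.1 circ 565.6 -389.0 32.3 z [0.0032 0.0053 0.0093]
flange px [403. 238.] n 151 mean [ 0.4541 -0.3675  0.0059] rect [ 457.9 -371.5] [45.1 47.1] 90.0 circ 458.6 -370.4 24.3 z [0.0032 0.0056 0.0091]
hub px [414. 187.] n 254 mean [ 0.5638 -0.3865  0.037 ] rect [ 564.6 -386.7] [37.9 38.6] 47.8 circ 564.5 -387.1 20.1 z [
[... 1633 characters left out ...]
 0.0589] rect [541.9  55.7] [16.1 16. ] 83.3 circ 542.8 55.8 8.8 z [0.0507 0.0593 0.0641]
tall px [484. 216.] n 108 mean [ 0.4993 -0.5326  0.0534] rect [ 499.4 -532.8] [50.5 11.2] 17.9 circ 499.2 -532.4 25.3 z [0.0506 0.0534 0.0566]
tall px [207. 217.] n 129 mean [0.4799 0.0615 0.0599] rect [481.3  62.2] [25.2 25.6] 88.7 circ 480.7 62.5 13.4 z [0.0533 0.0602 0.0635]
tall px [202. 246.] n 62 mean [0.4183 0.0687 0.059 ] rect [418.3  69.1] [16.2 15.8] 0.7 circ 418.8 69.9 8.8 z [0.0514 0.0597 0.063 ]
tall px [467. 384.] n 1930 mean [ 0.1505 -0.4873  0.0637] rect [ 150.4 -487.8] [ 61.  126.3] 3.9 circ 149.6 -487.2 67.6 z [0.0606 0.0638 0.067 ]
table z -0.0005126937195596426 -0.0005610238971877068
```

View pics/crop0.png

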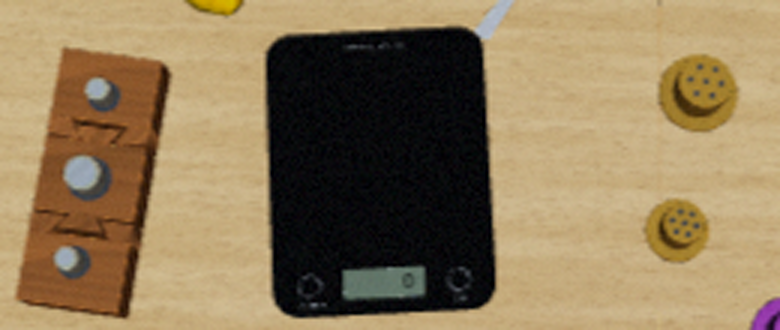

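The picks are confirmed. The large die is the brass one at crop (698,90), with hub r≈20 mm and flange r≈30 mm, at (0.5645, −0.387). The middle spigot is at (0.481, 0.062), and the row yaw is −0.112. Next I'll move over the stand.

Call:
step_arm:
  targets: [3.2,-4.3,0,0.0122,3.2,-4.3,0,0.0122,3.2,-4.3,0,0.0122,3.2,-4.3,0,0.0122,3.2,-4.3,0,0.0122,3.2,-4.3,0,0.0122,3.2,-4.3,0,0.0122,3.2,-4.3,0,0.0122,3.2,-4.3,0,0.0122,3.2,-4.3,0,0.0122]

```text
clock: 1.35
ee_pos: [0.4481, 0.1034, 0.2531]
ee_rot: [[-0.994, 0.111, -0.0], [0.111, 0.994, 0.0], [0.0, 0.0, -1.0]]
wrist_force: [0.1, 0.8, 0.1]
finger_gap: 1.0
grasp_force: 0.0
```

Call:
step_arm:
  targets: [3.3,-4.3,-3,0,0,0,-5,0,0,0,-3,0,0,0,0,0,0,0,0,0]
  hand: 55
  newtons: 40

```text
clock: 1.98
ee_pos: [0.4808, 0.0622, 0.1447]
ee_rot: [[-0.994, 0.111, 0.001], [0.111, 0.994, 0.0], [-0.001, 0.0, -1.0]]
wrist_force: [-0.4, -0.6, -0.0]
finger_gap: 0.549
grasp_force: 0.0
```

Run:
```python
from h import *
d=cap('wrist','w1.png'); print(np.round(d['extrinsics'],3).tolist(),d['fx'],d['cx'],d['cy'])
s=ctrl.get_state(); print(s['ee_pos'],s['ee_rot'].round(4).tolist(),s['wrist_force'])
```

```text
[[0.112, 0.954, 0.279, 0.41], [0.994, -0.108, -0.031, 0.07], [0.001, 0.281, -0.96, 0.266], [0.0, 0.0, 0.0, 1.0]] 371.64829954431775 315.2023666157746 243.7772191371284
[0.48106789 0.06229484 0.14502222] [[-0.9938, 0.1112, 0.0022], [0.1112, 0.9938, 0.0003], [-0.0022, 0.0005, -1.0]] [-0.46718967 -0.11976241  0.37481808]
```

View pics/w1.png

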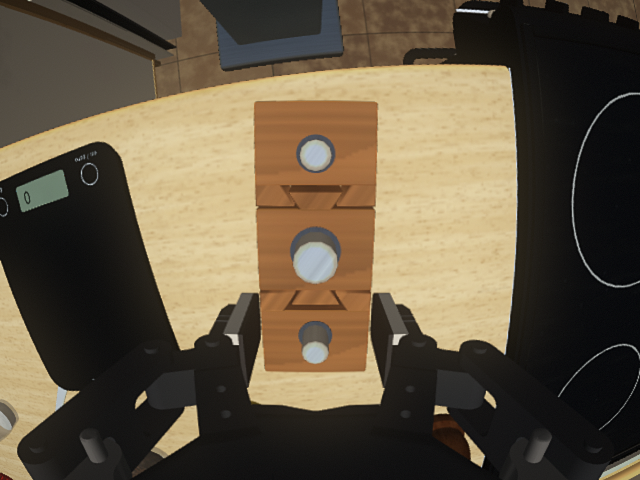

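The wrist view shows the middle spigot at (315,260), midway between the finger pads at about (250,330) and (383,330). I'll refine its position with the wrist depth.

Run:
```python
from h import *
d=pickle.load(open('pics/w1.png.pkl','rb')); P=cloud(d,True); Z=P[...,2]
print('wood',np.nanmedian(Z[230:280,265:285]),'table',np.nanmedian(Z[150:250,420:480]))
s=ctrl.get_state(); R=np.array(s['ee_rot']);t=s['ee_pos']
for u0,u1,v0,v1 in ((290,345,225,290),(295,338,325,368),(295,335,130,175)):
    m=np.zeros(Z.shape,bool); m[v0:v1,u0:u1]=1; m&=(Z>.052)&(Z<.075)
    q=P[m]; top=q[q[:,2]>np.median(q[:,2])-.004]
    (ex,ey),r=cv2.minEnclosingCircle(top[:,:2].astype(np.float32)*1000)
    print(ex,ey,r,top.mean(0),'tool',(R.T@(np.array([ex/1e3,ey/1e3,.06])-t)).round(4))
m=np.zeros(Z.shape,bool); m[95:375,245:390]=1; m&=(Z>.031)&(Z<.041)
r=cv2.minAreaRect(P[m][:,:2].astype(np.float32)*1000); print(r)
# finger pads in tool frame
Q=(P-t)@R
m=(np.abs(Q[...,1])<.06)&(Q[...,2]>-.03)&(Q[...,2]<.03)&(np.abs(Q[...,0])<.02)
for sg in (1,-1):
    q=Q[m&(Q[...,1]*sg>0)]; print(sg,len(q),np.percentile(q,[2,50,98],axis=0).round(4).tolist() if len(q) else '')
```

```text
wood 0.036471133282618584 table 0.0005709527146981475
481.0676574707031 61.86170959472656 13.56868839263916 [0.47991832 0.06201482 0.06183922] tool [ 0.0001 -0.0005  0.085 ]
542.5999145507812 54.42354202270508 9.196751594543457 [0.54122333 0.0549714  0.06130685] tool [-0.0618 -0.001   0.0852]
419.0782165527344 69.02426147460938 8.997164726257324 [0.4189596  0.06899745 0.06158321] tool [ 0.0625 -0.0003  0.0849]
((481.26092529296875, 61.9281005859375), (76.67530822753906, 190.80648803710938), 83.34028625488281)
1 3395 [[-0.0088, 0.0228, -0.0295], [0.0083, 0.0261, -0.0123], [0.0139, 0.0469, 0.0153]]
-1 3401 [[-0.0087, -0.0477, -0.0295], [0.0083, -0.0269, -0.0124], [0.0139, -0.0237, 0.0151]]
```

The spigot is centred between the pads to about 0.1 mm. I'll descend, then close in stages.

Call:
step_arm:
  targets: [0,0,-3,-0.005,0,0,-3,0,0,0,-1.5,0,0,0,-1,0,0,0,0,0,0,0,0,0]
  hand: 40

```text
clock: 2.78
ee_pos: [0.481, 0.0621, 0.0593]
ee_rot: [[-0.993, 0.117, 0.001], [0.117, 0.993, 0.0], [-0.001, 0.0, -1.0]]
wrist_force: [0.3, 0.3, 0.6]
finger_gap: 0.394
grasp_force: 0.0
```

Call:
step_arm:
  targets: [0,0,0,0,0,0,0,0,0,0,0,0,0,0,0,0]
  hand: 34
  newtons: 20

```text
clock: 3.28
ee_pos: [0.4804, 0.062, 0.0583]
ee_rot: [[-0.993, 0.117, 0.0], [0.117, 0.993, 0.0], [0.0, 0.0, -1.0]]
wrist_force: [0.9, -0.3, -0.2]
finger_gap: 0.338
grasp_force: 0.0
```

Call:
step_arm:
  targets: [0,0,0,0,0,0,0,0,0,0,0,0,0,0,0,0]
  hand: 20
  newtons: 20

```text
clock: 3.78
ee_pos: [0.4804, 0.0621, 0.0584]
ee_rot: [[-0.993, 0.117, 0.0], [0.117, 0.993, 0.0], [-0.0, 0.0, -1.0]]
wrist_force: [-1.8, 1.2, 2.8]
finger_gap: 0.31
grasp_force: 19.9
```

Gripped on 26–27 mm with hardly any side force. Now a firmer grip and a slow straight lift.

Call:
step_arm:
  targets: [0,0,0,0,0,0,0,0,0,0,0.3,0,0,0,0.5,0,0,0,0.7,0,0,0,0.7,0,0,0,0.7,0,0,0,0.7,0,0,0,0.7,0,0,0,0.7,0]
  newtons: 60

```text
clock: 5.03
ee_pos: [0.4804, 0.062, 0.1088]
ee_rot: [[-0.993, 0.117, 0.0], [0.117, 0.993, 0.0], [-0.0, 0.0, -1.0]]
wrist_force: [-0.1, -0.5, -2.6]
finger_gap: 0.29
grasp_force: 59.0
```

Call:
step_arm:
  targets: [0,0,1,0,0,0,2,0,0,0,2,0,0,0,2,0,0,0,0,0]

```text
clock: 5.65
ee_pos: [0.4812, 0.0621, 0.1799]
ee_rot: [[-0.993, 0.117, 0.003], [0.117, 0.993, 0.0], [-0.003, 0.001, -1.0]]
wrist_force: [-0.3, 0.2, -2.6]
finger_gap: 0.293
grasp_force: 59.1
```

```bash
cat > w.py <<'E'
from h import *
import sys
d=cap('wrist',sys.argv[1]); s=ctrl.get_state(); print(s['ee_pos'],s['finger_gap'],s['wrist_force'])
t=cap('top',sys.argv[1].replace('w','t'));P=cloud(t);Z=P[...,2]
for u0,u1,v0,v1 in ((195,230,172,205),(185,220,232,262)):
    m=np.zeros(Z.shape,bool);m[v0:v1,u0:u1]=1;m&=(Z>.054)&(Z<.07);q=P[m]
    print(len(q),q.mean(0))
E
python3 w.py w2.png
```

```text
[0.48070215 0.06206285 0.17868254] 0.29263368051154426 [-1.51281602 -0.47850837 -1.94453482]
52 [0.5422866  0.05458625 0.06027384]
53 [0.41847638 0.06894244 0.06044507]
```

View pics/w2.png

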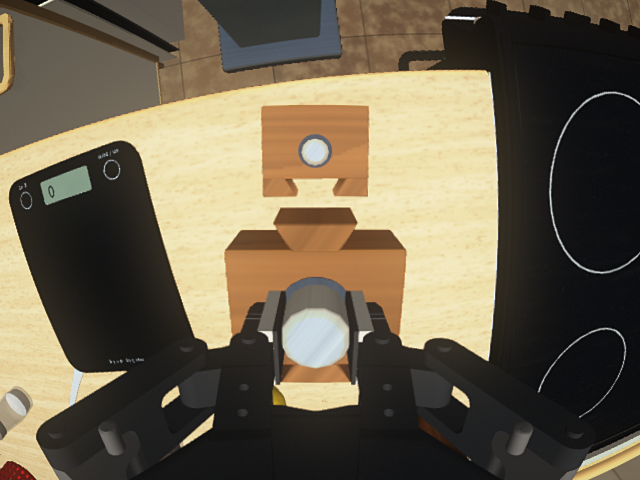

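The block is clear and hanging level, and the neighbours are still in place: the far spigot reads (0.5423, 0.0546) and the near one (0.4185, 0.0689). Carrying it to the scale.

Call:
step_arm:
  targets: [0.2,-2,0,0,0.2,-3,0,0,0.2,-3,0,0,0.2,-3,0,0,0.2,-3,0,0,0.2,-3,0,0,0.2,-2.5,0,0,0.2,-1.5,0,0,0,0,-2,0,0,0,-3,0]

```text
clock: 7.0
ee_pos: [0.4968, -0.1481, 0.1278]
ee_rot: [[-0.993, 0.117, 0.001], [0.117, 0.993, -0.0], [-0.001, -0.0, -1.0]]
wrist_force: [-0.5, -0.4, -2.4]
finger_gap: 0.292
grasp_force: 59.2
```

Call:
step_arm:
  targets: [0,0,-2,0,0,0,-1.5,0,0,0,-0.7,0,0,0,0,0,0,0,0,0,0,0,-0.2,0,0,0,-0.2,0,0,0,0,0]

```text
clock: 8.0
ee_pos: [0.4963, -0.1479, 0.0822]
ee_rot: [[-0.993, 0.117, -0.0], [0.117, 0.993, 0.0], [0.0, 0.0, -1.0]]
wrist_force: [0.5, -0.4, -2.3]
finger_gap: 0.29
grasp_force: 59.2
```

Call:
step_arm:
  targets: [0,0,-0.15,0,0,0,-0.1,0,0,0,-0.1,0,0,0,0,0]

```text
clock: 8.5
ee_pos: [0.4964, -0.1479, 0.0787]
ee_rot: [[-0.993, 0.117, -0.0], [0.117, 0.993, 0.0], [0.0, 0.0, -1.0]]
wrist_force: [1.0, 0.1, -2.3]
finger_gap: 0.294
grasp_force: 59.2
```

Call:
step_arm:
  targets: [0,0,-0.05,0,0,0,0,0]

```text
clock: 8.75
ee_pos: [0.4964, -0.148, 0.0783]
ee_rot: [[-0.993, 0.117, -0.0], [0.117, 0.993, -0.0], [0.0, -0.0, -1.0]]
wrist_force: [-0.2, -0.8, -1.2]
finger_gap: 0.291
grasp_force: 59.2
```

Call:
step_arm:
  targets: [0,0,-0.05,0,0,0,0,0]

```text
clock: 9.0
ee_pos: [0.4965, -0.148, 0.0779]
ee_rot: [[-0.993, 0.117, 0.0], [0.117, 0.993, -0.0], [-0.0, -0.0, -1.0]]
wrist_force: [-0.3, -0.6, -0.6]
finger_gap: 0.289
grasp_force: 59.3
```

Call:
step_arm:
  targets: [0,0,-0.05,0,0,0,0,0,0,0,0,0]

```text
clock: 9.38
ee_pos: [0.4965, -0.148, 0.0778]
ee_rot: [[-0.993, 0.117, 0.0], [0.117, 0.993, -0.0], [-0.0, -0.0, -1.0]]
wrist_force: [-2.7, 0.2, 6.7]
finger_gap: 0.294
grasp_force: 59.9
```

Call:
step_arm:
  targets: [0,0,-0.05,0,0,0,0,0,0,0,0,0]

```text
clock: 9.75
ee_pos: [0.4965, -0.148, 0.0778]
ee_rot: [[-0.993, 0.117, 0.001], [0.117, 0.993, -0.0], [-0.001, -0.0, -1.0]]
wrist_force: [-4.6, 0.7, 10.0]
finger_gap: 0.289
grasp_force: 60.5
```

The block is down, pressing lightly. I'll ease off, release and rise.

Call:
step_arm:
  targets: [0,0,0.08,0,0,0,0,0]
  newtons: 20

```text
clock: 10.0
ee_pos: [0.4965, -0.148, 0.0778]
ee_rot: [[-0.993, 0.117, 0.0], [0.117, 0.993, -0.0], [-0.0, -0.0, -1.0]]
wrist_force: [-2.3, 0.3, 4.1]
finger_gap: 0.292
grasp_force: 59.8
```

Call:
step_arm:
  targets: [0,0,0,0,0,0,0,0,0,0,0,0]
  hand: 50

```text
clock: 10.38
ee_pos: [0.4964, -0.1479, 0.0774]
ee_rot: [[-0.993, 0.116, -0.0], [0.116, 0.993, 0.0], [0.0, 0.0, -1.0]]
wrist_force: [-0.4, 0.7, -0.6]
finger_gap: 0.502
grasp_force: 0.0
```

Call:
step_arm:
  targets: [0,0,1,0,0,0,2,0,0,0,3,0,0,0,3,0,0,0,0,0]
  hand: 75

```text
clock: 11.0
ee_pos: [0.4976, -0.1483, 0.1707]
ee_rot: [[-0.993, 0.117, 0.004], [0.117, 0.993, -0.001], [-0.005, -0.001, -1.0]]
wrist_force: [0.3, 0.1, -0.1]
finger_gap: 0.754
grasp_force: 0.0
```

```bash
cat > b.py <<'E'
from h import *
import sys
d=cap('wrist',sys.argv[1]); s=ctrl.get_state(); R=np.array(s['ee_rot']); t=s['ee_pos']; P=cloud(d,True); Z=P[...,2]
lo,hi=map(float,sys.argv[2:4]); x,y=map(float,sys.argv[4:6])
m=(Z>lo)&(Z<hi)&(np.hypot(P[...,0]-x,P[...,1]-y)<.03)
n,l,st,c=cv2.connectedComponentsWithStats(m.astype(np.uint8))
for i in range(1,n):
    if st[i,4]<100: continue
    q=P[l==i]; (ex,ey),r=cv2.minEnclosingCircle(q[:,:2].astype(np.float32)*1000)
    print(c[i].round(),st[i,4],'circ',round(ex,1),round(ey,1),round(r,1),'z',np.percentile(q[:,2],[5,50,95]).round(4),'tool',(R.T@(np.array([ex/1e3,ey/1e3,q[:,2].mean()])-t)).round(4))
    top=q[q[:,2]>np.median(q[:,2])-.003]; A=np.c_[top[:,:2]-top[:,:2].mean(0),np.ones(len(top))]
    print(' tilt',np.linalg.lstsq(A,top[:,2],rcond=None)[0].round(4))
Q=(P-t)@R
m=(np.abs(Q[...,1])<.06)&(Q[...,2]>-.03)&(Q[...,2]<.03)&(np.abs(Q[...,0])<.02)
print('fingers',[np.percentile(Q[m&(Q[...,1]*g>0)],[2,98],axis=0).round(4).tolist() for g in (1,-1)])
print(t)
E
python3 b.py w3.png .072 .09 .4965 -.148
```

```text
[315. 256.] 1518 circ 497.0 -148.5 13.6 z [0.0766 0.0813 0.0825] tool [ 0.0002 -0.0003  0.0883]
 tilt [0.022  0.0044 0.0812]
fingers [[[-0.01, 0.0313, -0.0293], [0.0118, 0.0451, 0.0111]], [[-0.01, -0.0458, -0.0293], [0.0119, -0.0321, 0.0113]]]
[ 0.49700861 -0.14815953  0.16894175]
```

View pics/w3.png

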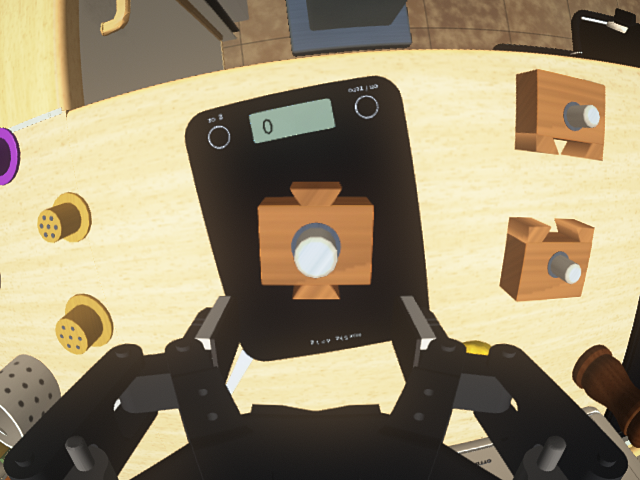

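The block stands upright and centred on the scale, with its spigot at (316,256) and the tip at z 0.081. Both neighbours are in place at (560,115) and (545,260). Next is the large die; the move goes above it with the gripper open.

Call:
step_arm:
  targets: [1.1,-4,0,0,1.1,-4,0,0,1.1,-4,0,0,1.1,-4,0,0,1.1,-4,0,0,1.2,-3.9,0,0,0,0,-3,0,0,0,-2,0,0,0,0,0,0,0,0,0]
  hand: 80

```text
clock: 12.3
ee_pos: [0.5635, -0.3869, 0.1181]
ee_rot: [[-0.993, 0.116, 0.0], [0.116, 0.993, -0.0], [-0.0, -0.0, -1.0]]
wrist_force: [0.6, 0.2, 0.2]
finger_gap: 0.801
grasp_force: 0.0
```

```bash
python3 b.py w4.png .028 .045 .5645 -.387;python3 b.py w5.png .003 .013 .5645 -.387|head -1
```

```text
[313. 264.] 3647 circ 564.3 -388.8 20.0 z [0.0356 0.0384 0.0395] tool [-0.0007 -0.0017  0.0805]
 tilt [0.007  0.0012 0.0385]
fingers [[[-0.0092, 0.0336, -0.0294], [0.0129, 0.051, 0.0121]], [[-0.0091, -0.0518, -0.0295], [0.0129, -0.0341, 0.0123]]]
[ 0.5637249  -0.38700761  0.11864864]
[316. 231.] 2227 circ 564.0 -387.8 29.4 z [0.0052 0.0065 0.0079] tool [-0.0002 -0.0006  0.1123]
```

View pics/w4.png

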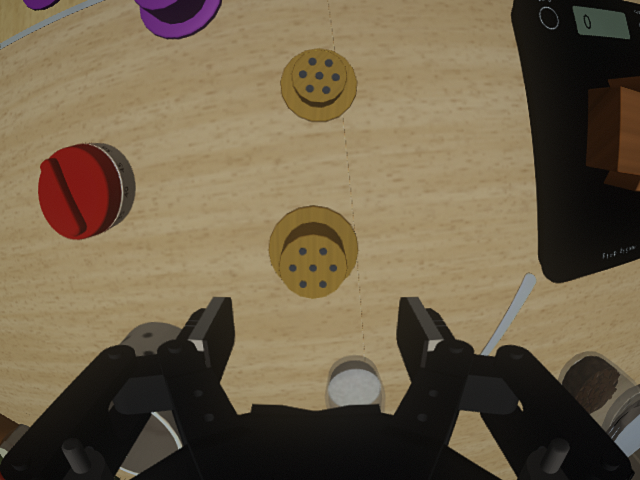

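The wrist view shows the large brass die at (313,264), the small die at (319,83) and the purple look-alike at (178,10). The hub is about 1.3 mm off the jaw centre. I'll correct for that, descend and grip.

Call:
step_arm:
  targets: [0.05,-0.13,-2,0,0,0,-3,0,0,0,-2,0,0,0,-1.4,0,0,0,-0.65,0,0,0,0,0]

```text
clock: 13.15
ee_pos: [0.564, -0.3883, 0.0271]
ee_rot: [[-0.993, 0.117, -0.0], [0.117, 0.993, 0.0], [0.0, 0.0, -1.0]]
wrist_force: [-0.7, -0.3, 0.2]
finger_gap: 0.8
grasp_force: 0.0
```

Call:
step_arm:
  targets: [0,0,0,0,0,0,0,0,0,0,0,0,0,0,0,0,0,0,0,0,0,0,0,0]
  hand: 35
  newtons: 50

```text
clock: 13.9
ee_pos: [0.5644, -0.3886, 0.0282]
ee_rot: [[-0.993, 0.117, 0.001], [0.117, 0.993, -0.001], [-0.002, -0.001, -1.0]]
wrist_force: [-0.1, 0.1, 5.0]
finger_gap: 0.446
grasp_force: 50.7
```

Call:
step_arm:
  targets: [0,0,0.4,0,0,0,1,0,0,0,2,0,0,0,3,0,0,0,3,0,0,0,3,0,0,0,0,0,0,0,0,0]

```text
clock: 14.9
ee_pos: [0.5638, -0.3882, 0.1505]
ee_rot: [[-0.993, 0.117, -0.0], [0.117, 0.993, 0.0], [0.0, 0.0, -1.0]]
wrist_force: [0.4, 0.1, -2.5]
finger_gap: 0.455
grasp_force: 50.4
```

```bash
cat > c.py <<'E'
from h import *
d=cap('wrist','w6.png'); s=ctrl.get_state(); R=np.array(s['ee_rot']); t=s['ee_pos']; P=cloud(d,True)
print(t,R[:,1],s['wrist_force'])
Q=(P-t)@R
f=cv2.cvtColor(d['frame'],cv2.COLOR_RGB2HSV)
br=(f[...,0]>14)&(f[...,0]<28)&(f[...,1]>120)
m=br&(np.abs(Q[...,0])<.035)&(np.abs(Q[...,1])<.035)&(Q[...,2]>-.04)&(Q[...,2]<.05)
q=Q[m]; h,e=np.histogram(q[:,2],np.arange(-.04,.05,.004)); print(list(zip(e.round(3),h)))
for a,b in ((-.02,-.002),(.01,.04)):
    k=q[(q[:,2]>a)&(q[:,2]<b)]
    if len(k)>20: print(a,len(k),np.median(k[:,2]),cv2.minEnclosingCircle(k[:,:2].astype(np.float32)*1000))
E
python3 c.py
```

```text
[ 0.56352923 -0.38800904  0.14977257] [1.16549033e-01 9.93184588e-01 8.34831254e-04] [ 0.16985692  0.36749808 -2.42916255]
[(np.float64(-0.04), np.int64(0)), (np.float64(-0.036), np.int64(0)), (np.float64(-0.032), np.int64(0)), (np.float64(-0.028), np.int64(0)), (np.float64(-0.024), np.int64(0)), (np.float64(-0.02), np.int64(6)), (np.float64(-0.016), np.int64(223)), (np.float64(-0.012), np.int64(7401)), (np.float64(-0.008), np.int64(476)), (np.float64(-0.004), np.int64(443)), (np.float64(-0.0), np.int64(369)), (np.float64(0.004), np.int64(387)), (np.float64(0.008), np.int64(340)), (np.float64(0.012), np.int64(321)), (np.float64(0.016), np.int64(427)), (np.float64(0.02), np.int64(3451)), (np.float64(0.024), np.int64(32)), (np.float64(0.028), np.int64(0)), (np.float64(0.032), np.int64(0)), (np.float64(0.036), np.int64(0)), (np.float64(0.04), np.int64(0)), (np.float64(0.044), np.int64(0))]
-0.02 8335 -0.010831729622772492 ((0.1963350623846054, -0.48516643047332764), 21.844711303710938)
0.01 4393 0.020970283290577554 ((5.158936500549316, -0.45396900177001953), 28.812076568603516)
```

View pics/w6.png

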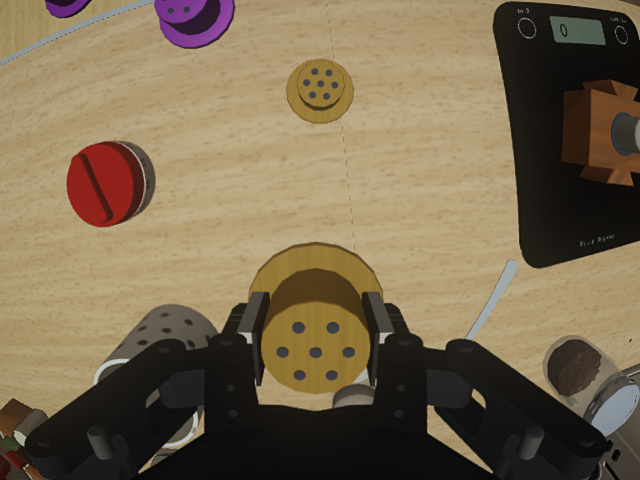

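The die is held level, with the hub top at (316,345), and the small die is untouched at (320,90). I'll refine the hub centre in the tool frame from this picture.

Run:
```python
from h import *
from scipy.optimize import least_squares
t=np.array([0.56352923,-0.38800904,0.14977257]); y=np.array([.11655,.99318,.0008]); z=np.array([0,0,-1.]); x=np.cross(y,z); R=np.c_[x,y,z]
d=pickle.load(open('pics/w6.png.pkl','rb')); Q=(cloud(d,True)-t)@R
for lo,hi,r0,nm in ((-.0145,-.0075,20,'hub'),(.017,.025,30,'flange')):
    m=((Q[...,2]>lo)&(Q[...,2]<hi)&(np.hypot(Q[...,0],Q[...,1])<.034)).astype(np.uint8)
    m[:,:]=cv2.morphologyEx(m,cv2.MORPH_OPEN,np.ones((3,3)))
    q=Q[m>0][:,:2]*1000; h=cv2.convexHull(q.astype(np.float32))[:,0]
    # visible arc facing the camera (tool +x side) for flange; all for hub
    if nm=='flange': h=h[(h[:,0]>5)]
    else: h=h[np.abs(h[:,1])<15]
    f=least_squares(lambda p:np.hypot(h[:,0]-p[0],h[:,1]-p[1])-r0,[0,0],loss='soft_l1',f_scale=.5)
    print(nm,f.x,len(h),np.abs(f.fun).mean(), q[:,0].min(),q[:,0].max(),q[:,1].min(),q[:,1].max())
```

```text
hub [-0.374391   -0.24671809] 14 0.09374564838693011 -20.389074897404576 19.65138817283955 -33.1108585254819 32.39665263954351
flange [-0.56353456 -0.3692862 ] 33 0.7939109394361781 5.671298718549674 29.60357203533329 -28.579742532394732 27.82339434088431
```

Moving over the spigot; target TCP is (0.4965, −0.148).

Call:
step_arm:
  targets: [-0.7,2,0,0,-0.8,3,0,0,-0.8,3,0,0,-0.8,3,0,0,-0.8,3,0,0,-0.8,3,0,0,-0.8,3,0,0,-0.7,2.5,0,0,-0.5,1.5,0,0,0,0,0,0]

```text
clock: 16.2
ee_pos: [0.4966, -0.1477, 0.1506]
ee_rot: [[-0.993, 0.115, -0.001], [0.115, 0.993, 0.0], [0.001, 0.0, -1.0]]
wrist_force: [0.9, 0.1, -1.6]
finger_gap: 0.445
grasp_force: 50.6
```

Call:
step_arm:
  targets: [0,0,-1,0,0,0,-1.5,0,0,0,-1,0,0,0,0,0,0,0,0,0,0,0,0,0]

```text
clock: 16.95
ee_pos: [0.4972, -0.1484, 0.1166]
ee_rot: [[-0.993, 0.117, 0.001], [0.117, 0.993, -0.0], [-0.001, -0.0, -1.0]]
wrist_force: [-0.4, -0.6, -2.3]
finger_gap: 0.451
grasp_force: 50.6
```

Run:
```python
from h import *
p=[]
for _ in range(1): s=ctrl.get_state(); print(s['ee_pos'],s['wrist_force'],s['finger_gap'])
```

```text
[ 0.49720759 -0.14836696  0.11663187] [-0.3725465  -0.59640601 -2.25925805] 0.45055717135970547
```

Call:
step_arm:
  targets: [-0.06,0.03,0,0,0,0,-0.4,0,0,0,-0.3,0,0,0,-0.3,0,0,0,0,0]

```text
clock: 17.58
ee_pos: [0.4961, -0.1479, 0.1057]
ee_rot: [[-0.993, 0.117, -0.001], [0.117, 0.993, 0.0], [0.001, 0.0, -1.0]]
wrist_force: [0.2, -0.5, -2.2]
finger_gap: 0.452
grasp_force: 50.6
```

Call:
step_arm:
  targets: [0,0,-0.3,0,0,0,-0.3,0,0,0,0,0]

```text
clock: 17.95
ee_pos: [0.4962, -0.1479, 0.0998]
ee_rot: [[-0.993, 0.117, -0.0], [0.117, 0.993, 0.0], [0.0, 0.0, -1.0]]
wrist_force: [0.4, 0.9, -1.6]
finger_gap: 0.448
grasp_force: 50.6
```

The bore is about 9 mm down over the spigot with no side force. Continuing down.

Call:
step_arm:
  targets: [0,0,-0.4,0,0,0,-0.4,0,0,0,-0.4,0,0,0,0,0]

```text
clock: 18.45
ee_pos: [0.4961, -0.1479, 0.0876]
ee_rot: [[-0.993, 0.117, -0.001], [0.117, 0.993, 0.0], [0.001, 0.0, -1.0]]
wrist_force: [-0.2, -0.3, -2.4]
finger_gap: 0.447
grasp_force: 50.6
```

Call:
step_arm:
  targets: [0,0,-0.2,0,0,0,0,0]

```text
clock: 18.7
ee_pos: [0.4963, -0.148, 0.086]
ee_rot: [[-0.993, 0.117, -0.0], [0.117, 0.993, -0.0], [0.0, -0.0, -1.0]]
wrist_force: [0.3, -0.0, -2.2]
finger_gap: 0.451
grasp_force: 50.6
```

Call:
step_arm:
  targets: [0,0,-0.1,0,0,0,0,0]

```text
clock: 18.95
ee_pos: [0.4963, -0.148, 0.0851]
ee_rot: [[-0.993, 0.117, -0.0], [0.117, 0.993, -0.0], [0.0, -0.0, -1.0]]
wrist_force: [-0.8, -0.5, -2.6]
finger_gap: 0.451
grasp_force: 50.6
```

Call:
step_arm:
  targets: [0,0,-0.1,0,0,0,0,0]

```text
clock: 19.2
ee_pos: [0.4963, -0.1479, 0.084]
ee_rot: [[-0.993, 0.117, -0.0], [0.117, 0.993, 0.0], [0.0, 0.0, -1.0]]
wrist_force: [-0.3, 0.3, -1.2]
finger_gap: 0.446
grasp_force: 50.6
```

Call:
step_arm:
  targets: [0,0,-0.05,0,0,0,0,0]

```text
clock: 19.45
ee_pos: [0.4963, -0.1479, 0.0836]
ee_rot: [[-0.993, 0.117, 0.0], [0.117, 0.993, 0.0], [0.0, 0.0, -1.0]]
wrist_force: [0.7, 0.1, -3.2]
finger_gap: 0.451
grasp_force: 50.6
```

Call:
step_arm:
  targets: [0,0,-0.05,0,0,0,0,0]

```text
clock: 19.7
ee_pos: [0.4963, -0.148, 0.0834]
ee_rot: [[-0.993, 0.117, 0.0], [0.117, 0.993, -0.0], [-0.0, -0.0, -1.0]]
wrist_force: [-1.8, 0.9, 1.3]
finger_gap: 0.453
grasp_force: 51.0
```

Contact came at the expected seated height. Releasing.

Call:
step_arm:
  targets: [0,0,0,0,0,0,0,0,0,0,0,0,0,0,0,0]
  hand: 80
  newtons: 20

```text
clock: 20.2
ee_pos: [0.4963, -0.148, 0.0831]
ee_rot: [[-0.993, 0.117, 0.0], [0.117, 0.993, -0.0], [-0.0, -0.0, -1.0]]
wrist_force: [0.3, -0.1, -0.4]
finger_gap: 0.799
grasp_force: 0.0
```

Call:
step_arm:
  targets: [0,0,1,0,0,0,2,0,0,0,3,0,0,0,3,0,0,0,2,0,0,0,0,0,0,0,0,0]

```text
clock: 21.08
ee_pos: [0.4961, -0.1479, 0.1924]
ee_rot: [[-0.993, 0.117, -0.001], [0.117, 0.993, 0.0], [0.001, 0.0, -1.0]]
wrist_force: [0.1, -0.2, -0.6]
finger_gap: 0.798
grasp_force: 0.0
```

```bash
python3 b.py w7.png .085 .1 .4965 -.148; python3 b.py w8.png .057 .066 .4965 -.148|head -2; python3 b.py w9.png .05 .0565 .4965 -.148|head -2; python3 w.py w10.png
python3 - <<'E'
from h import *
d=pickle.load(open('pics/w10.png.pkl','rb'));P=cloud(d,True);Z=P[...,2]
x,y=P[...,0]-.4965,P[...,1]+.148
m=(np.abs(x)<.034)&(np.abs(y)<.034)&(np.hypot(x,y)>.033)&(Z>.045)
q=P[m]; print('wood top',len(q),np.median(q[:,2]))
m=(np.hypot(x,y)>.022)&(np.hypot(x,y)<.029)&(Z>.05)&(Z<.07);q=P[m];print('flange top',len(q),np.median(q[:,2]))
A=np.c_[q[:,:2]-q[:,:2].mean(0),np.ones(len(q))];print(np.linalg.lstsq(A,q[:,2],rcond=None)[0])
t=pickle.load(open('pics/t10.png.pkl','rb'))
E
```

```text
[315. 253.] 3097 circ 496.7 -148.5 20.4 z [0.092  0.0937 0.0947] tool [-0.001  -0.0005  0.0986]
 tilt [0.0037 0.001  0.0936]
fingers [[[-0.0095, 0.0335, -0.0292], [0.0122, 0.0474, 0.0113]], [[-0.0096, -0.0483, -0.0293], [0.0123, -0.0342, 0.0114]]]
[ 0.49597157 -0.14786938  0.19207126]
[315. 226.] 2015 circ 496.4 -148.1 29.9 z [0.0603 0.0616 0.0628] tool [-0.0007 -0.0002  0.1304]
 tilt [0.0008 0.0003 0.0616]
fingers [[[-0.0093, 0.0335, -0.0294], [0.0125, 0.0501, 0.0116]], [[-0.0092, -0.0507, -0.0295], [0.0126, -0.0341, 0.0117]]]
[ 0.49594252 -0.14785212  0.19205698]
[ 0.49599061 -0.14784943  0.19218225] 0.7977302320843574 [ 0.48973099 -0.48286405 -0.40409278]
0 [nan nan nan]
0 [nan nan nan]
wood top 5618 0.2115646122047114
flange top 1474 0.061616393972857786
[ 4.56272702e-03 -9.72548256e-05  6.16025633e-02]w.py:7: RuntimeWarning: Mean of empty slice.
  print(len(q),q.mean(0))
  ret = um.true_divide(
```

View pics/w7.png

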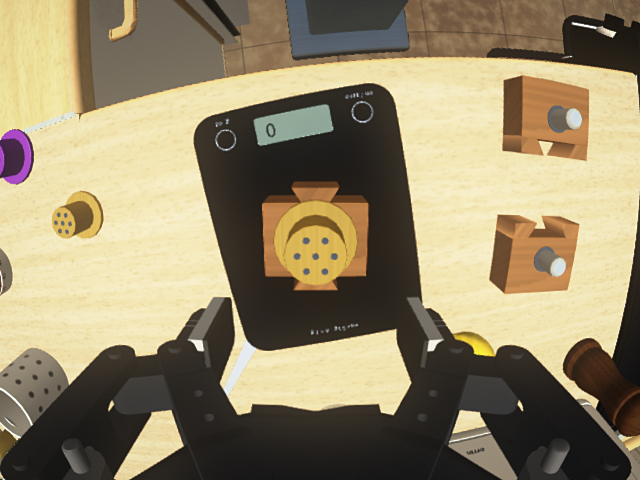

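The die sits flat and centred on the block at (315,240). The flange top is at 61.6 mm against 61 expected, and the hub top at 93.7 mm against 93. The neighbours and the small die at (75,215) are in place and the gripper is clear, so I'm handing in.

```bash
python3 -c "
from workcell import ctrl
print(ctrl.sign_off())"
```

```text
the job is handed in; nothing more can be done
None
```

The middle block stands upright on the scale with the large brass die seated flat over its spigot, and the end blocks and small die appear unmoved; I handed the job in at about 21 s.

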